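# Open the combination padlock on the work stand and show it to the customer

## Robot

A 7-joint arm with a two-finger parallel gripper is mounted at the origin on the work surface. World frame = base frame: x ahead of the robot, y to its left, z up, the work surface at z = 0. Lengths are in mm, angles in rad, forces in N, time in s.
With the tool pointing down it reaches from about 425 to 800 mm from the base axis. Payload 8.3 kg.
Tool frame: the origin (TCP) lies midway between the tips of the shut fingers; the grasp point (between the pads) lies 19 mm behind it (ctrl.tcp_to_grasp is the distance from the TCP to the grasp point, in mm); z points along the fingers, y is the line along which they close (so a half turn about z gives the same grasp; the last joint's range is limited). The gripper opens to 85 mm and grips with 20 to 120 N. Pads are 22 mm wide; open, the fingers measure 114 mm over their backs; the gripper's body (76 mm by 85 mm) begins 54 mm behind the grasp point. The pads swing forward as they close: fully open they stand 13 mm farther back than shut.
Start: joints at [-1.342, 0.383, 0.016, 1.37, -0.006, 1.388, -0.046], TCP at [179.746, 598.577, 231.279] pointing down, gripper open.
Joint ranges: [-2.95, 2.95], [-0.25, 2.06], [-1.52, 1.56], [0.18, 2.33], [-1.44, 4.58], [0.02, 2.06], [-3.01, 3.01]. Speed limits (rad/s): [2.39, 2.39, 3.01, 3.01, 3.14, 3.14, 3.14].

## Interface

Orientations are given as a rotation vector (axis times angle).
In Python, from workcell import ctrl gives the robot as it stands. The module is installed in compiled form; this text tells all that it offers.
- The arm moves only by the tool drive_tool, never from a script. Its argument "steps" is a list of rows, each a list of 6 numbers: the shift along the tool's x, y, z in units of 0.03 m (1.0 is 0.03 m), then the turn, a rotation vector about the tool's x, y, z in units of 0.12 rad (1.0 is 0.12 rad). A call has 1 to 10 rows; each row shifts and turns the commanded pose from where the row before left it, along the tool's axes as they then stand; what a row does not reach is not made up. A row lasts 1/8 s, in which the tool goes at most 62.5 mm and 10.7 degrees, less where a joint would pass 70% of its speed; a pose out of reach is approached as far as the arm can. A call with a number of a shift or a turn outside -1 to 1 is refused whole. A call with a gripper value outside its range is refused whole. "claw" is the finger opening in mm, from 0 to 85.4, set as the call begins (left out, the last holds). The fingers move at their own pace and stop on an object; "force" is the grip in N (left out, the last holds). Time passes only in rows, so rows that do not move let the fingers close. It gives the time, the measured TCP pose, the force, the opening and the grip force at its end, in the units of the state.
- ctrl.sense(): the state, without advancing time (a new reading comes with each control period).
- ctrl.camera(name): name is "scene" or "top" or "wrist"; returns a dict with "image" (480x640x3 uint8, red, green, blue), "camera_matrix" (3x3 intrinsics, pixels), "R" (3x3) and "t" (3): a world point X has camera coordinates R X + t. Camera axes: x right, y down, z forward; pixel columns grow to the right and rows downward; lengths in mm; the calibration is good to about 2 mm. A picture is of the moment at which its call begins. There is no depth.
- ctrl.finish_job(): hands the job in; it is judged then, once.
The state is a dict: "time": time; "joint_positions": joint angles; "joint_vel": joint speeds; "tau": joint torques, N m; "ee_pos": TCP position; "tool_rot": TCP orientation; "contact_force": force on the tool from outside, world axes, zero at the start; "torque": the same for the moment, N m; "opening": finger opening in mm; "gripper_force": force on a finger pad.
Only numpy, scipy, OpenCV 4.12 (cv2) and the standard library are available. Lean on these libraries where they do the work, as an engineer would, in place of code of your own. Each camera call takes 0.05 s, during which the arm holds its last target. There are 200 camera calls.

## Task

Pick up the combination padlock (the one with the red dial grip) and seat it, dial up, flat in the raised brass work stand with its shackle over the stand's low lip. While it sits there, turn the dial click by click until it clicks in with its white pointer at the green dot, then pull the shackle fully out. Finally take the opened lock out of the stand and finish holding it still in the gripper, level and dial up, about 15 cm above the bench over the middle of the green tray, without shifting any of the other things on the bench.

Things in the scene. Friction and masses are not known exactly. Their poses are not given: they have to be found in the camera images.
- lock: Combination padlock lying dial up, 0.35 kg. Steel body 62 (x) x 56 (y) x 26 (z) mm, black face. Origin: centre of the underside, z up. The shackle leaves the -x face, legs at y = +-20 mm, centre line 13 mm above the underside. Green dot on the face 25 mm from the centre towards the shackle, white dots at other clicks. Grip it across its free +-y sides (56 mm); the dial rises to 50.5 mm.
- dial (a joint): Dial angle in rad about the lock's centre, + counterclockwise from above; range -0.45 to 2.2. Clicks into notches every 0.419 rad (24 degrees), about 0.05 Nm each, centring itself in the nearest. At 0 the white pointer is at the green dot and the shackle is free; at all other notches it is blocked. Starts at a notch between 0.8 and 1.7: turn clockwise.
- dial_grip (a point): Middle of the dial's red grip bar, on the dial axis 42.5 mm above the lock's underside; axes turn with the dial (at 0: the lock's). Bar 36 long (x) x 10 wide (y) x 20 mm tall, top 8 mm above this point, foot 12 mm below on a black disc r 20 mm, 5 thick. Its -x end is painted white: the pointer.
- shackle (a joint): How far the shackle is pulled out along the lock's -x, in m: 0 shut to 0.018 fully out. Slides against about 3 N of friction and stays where it is left; blocked after 2 mm unless the dial is at 0 (within 0.15 rad).
- shackle_bar (a point): Middle of the shackle's crossbar (round aluminium bar, 8 mm thick, running along the lock's y, straight for 20 mm), 71 mm from the lock's centre along its -x when shut, 13 mm above the lock's underside. Axes as the lock's. The eye between bar and body is 36 mm deep and 32 mm wide.
- stand: Fixed brass work stand. Origin: centre of its foot (100 x 80 x 8 mm) on the bench. A 32 mm post carries a seat 50 mm up: spine 34 mm wide, end pieces 70 wide (y). Lip 7 mm high at the -x end, wall 16 mm high at the +x end, 7 mm lips at the four corners of the sides (from 26 mm off the middle along x); the sides between are open for fingers.
- stand_seat (a point): Centre of the seat's upper face, 50 mm above the bench, axes as the stand's. A seated lock has its underside centre here and its x axis along the stand's x (shackle to -x); play 3 mm each way between the lips.
- tray: Fixed shallow green tray, 150 (x) x 130 (y) x 14 mm. Origin: centre of its underside on the bench.
- oil_bottle: bystander: small amber glass oil bottle with black cap, 28 mm across, 60 tall. Origin: centre of the underside.
- key_padlock: bystander: brass KEY padlock without a dial, standing upright, body 22 x 50 x 44 mm, steel shackle to 70 mm high. Origin: centre of the underside.
- loupe: bystander: black eye loupe, a cone 36 mm across and 30 tall. Origin: centre of the underside.
- bezel: bystander: flat steel ring, 42 mm across, 8 high. Origin: centre of the underside.
- watch_case: bystander: brass wristwatch case with a pale face, 40 mm across (54 over the lugs), 10 high. Origin: centre of the underside.
- screwdriver: bystander: screwdriver lying down, 130 mm long. Origin: middle of the tool on the bench side.
- tool_cup: bystander: green glass cup with a few sticks in it, 64 mm across; the sticks reach 120 mm high. Origin: centre of the underside.

How it is judged (in metres and radians):
On the way, in this order (a step that is already met when the one before it is completed fails the run):
1. the lock is seated in the stand, still shut (horizontal distance between lock and stand_seat below 0.008 m and z of lock in the frame of stand_seat between -0.004 and 0.004 m and angle between the x axis of lock and the x axis of stand, either way round below 0.15 rad and value of joint shackle below 0.004 m), for 0.3 s.
2. in the stand, the dial is clicked in at the green dot (horizontal distance between lock and stand_seat below 0.008 m and z of lock in the frame of stand_seat between -0.004 and 0.004 m and angle between the x axis of lock and the x axis of stand, either way round below 0.15 rad and value of joint dial between -0.13 and 0.13 rad), for 0.2 s.
3. in the stand, the shackle is pulled fully out (horizontal distance between lock and stand_seat below 0.008 m and z of lock in the frame of stand_seat between -0.004 and 0.004 m and angle between the x axis of lock and the x axis of stand, either way round below 0.15 rad and value of joint shackle above 0.014 m), for 0.2 s.
At the end, for the whole second after the job is handed in: The gripper holds the lock (finger force above 1 N) still, its underside 100 to 220 mm above the bench, its centre within 40 mm (level) of the tray's centre, dial face up within 15 degrees, shackle still out by more than 13 mm, touching neither stand nor tray (value of joint shackle above 0.013 m and horizontal distance between lock and tray below 0.04 m and height (world z) of lock between 0.1 and 0.22 m and angle between lock's own z axis and vertical below 0.26 rad and linear speed of lock below 0.03 m/s and contact force between the fingers and lock above 1 N and contact force between lock and stand below 0.05 N and contact force between lock and tray below 0.05 N); the arm keeps its last pose, push and grip.
It fails at once if a bystander is shifted by more than 30 mm (distance of any of oil_bottle, key_padlock, loupe, bezel, watch_case, screwdriver, tool_cup from where it was at the start of the episode above 0.03 m).
It also fails if it takes over 72 s, if anything falls off the work surface, if the arm or the gripper's body presses on something with over 40 N, if the wrist force passes 120 N, or if a joint passes its speed limit or range.

## Working session

There is one attempt and no reset: what is moved stays moved. The work goes in short steps, Python scripts to look and compute and a tool call to move; the robot and the scene stay as the last step left them, time stands still between calls to the robot, and variables do not carry over. Pictures are saved under pics/ and viewed, at most 11 in all, crops included, and the job is handed in when it is done.

Besides the shell and the picture viewer there is one more tool, called as a command line: name --pt "numbers of a row" for each row, then --argument value for the rest. drive_tool: Moves the arm, as the interface text tells. Shifts and turns lie within -1 to 1; 1 stands for 0.03 m of shift or 0.12 rad of turn. Its arguments: {"type":"object","properties":{"steps":{"type":"array"},"claw":{"type":"number"},"force":{"type":"number"}},"required":["steps"]}

```bash
mkdir -p pics; cat > h.py <<'E'
import numpy as np, cv2
from scipy.spatial.transform import Rotation as R
from workcell import ctrl
def shot(n,f=None):
    c=ctrl.camera(n)
    if f: cv2.imwrite('pics/'+f,c['image'][:,:,::-1])
    return c
def ray(c,uv,z):
    K=np.array(c['camera_matrix']);Rm=np.array(c['R']);t=np.array(c['t'])
    o=-Rm.T@t; d=Rm.T@np.linalg.inv(K)@np.array([uv[0],uv[1],1.])
    return o+d*(z-o[2])/d[2]
def proj(c,X):
    p=np.array(c['camera_matrix'])@(np.array(c['R'])@np.array(X)+np.array(c['t']));return p[:2]/p[2]
E
python3 - <<'E'
from h import *
for n in('top','scene'):
    c=shot(n,n+'1.png');print(n,ray(c,(320,240),0),-np.array(c['R']).T@c['t'])
print(ctrl.sense(),ctrl.tcp_to_grasp)
E
```

```text
top [580.7173828   79.16039935   0.        ] [ 448.52511521   98.76363745 1118.11659638]
scene [471.89102989 103.3285558    0.        ] [1460.42527227  169.24593811  733.80174122]
{'time': 0.1, 'joint_positions': array([-1.3419277 ,  0.38416288,  0.01637333,  1.37105666, -0.00631539,
        1.38819579, -0.04651469]), 'joint_vel': array([ 0.00130239, -0.0011315 ,  0.0003173 , -0.00322262,  0.00092734,
       -0.00018241, -0.00104589]), 'tau': array([ 3.03765715e-03, -6.29125571e+01,  8.47546030e-01, -3.72757208e+01,
        1.68750098e-02,  1.03751721e-02, -2.69756919e-05]), 'ee_pos': array([179.60555371, 598.1608454 , 230.36991601]), 'tool_rot': array([-4.56575282e-01, -3.10798651e+00,  2.75919713e-03]), 'contact_force': array([ 0.98369887,  0.52992562, -0.97132402]), 'torque': array([0.00634561, 0.01104324, 0.04156849]), 'gripper_force': 0.0, 'opening': 85.6157031006444} 18.700000000000003
```

View pics/top1.png

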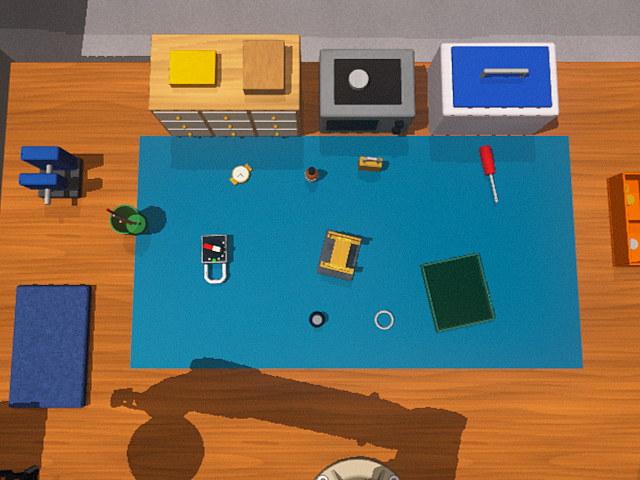

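View pics/scene1.png

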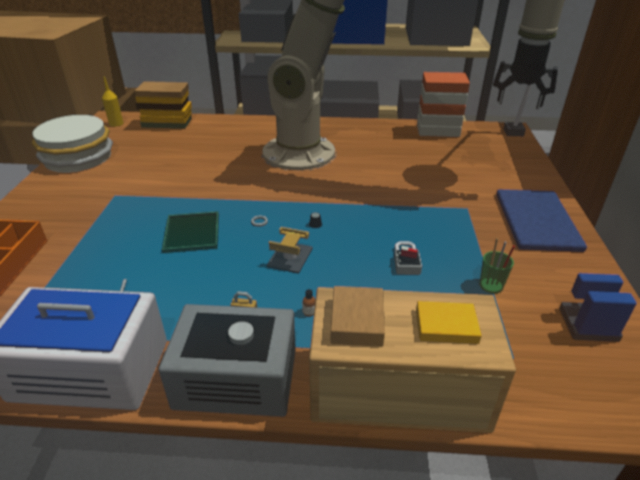

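The top view shows the lock at (215,250) with its shackle towards the robot, the stand at (341,254), the tray at (458,292), the cup at (128,220) and the watch at (240,174). In the scene view the lock is at (406,258) and the stand at (291,245). Next I'll enlarge the lock and stand.

```bash
python3 - <<'E'
from h import *
im=cv2.imread('pics/top1.png')
a=cv2.resize(im[225:295,190:250],None,fx=6.6,fy=6.6,interpolation=cv2.INTER_CUBIC)
b=cv2.resize(im[225:285,310:370],None,fx=6.6,fy=6.6,interpolation=cv2.INTER_CUBIC)
o=np.zeros((470,800,3),np.uint8);o[:a.shape[0],:a.shape[1]]=a[:470];o[:b.shape[0],400:400+b.shape[1]]=b
cv2.imwrite('pics/crop1.png',o)
c=shot('top');I=c['image'][:,:,::-1].copy();hsv=cv2.cvtColor(I,cv2.COLOR_BGR2HSV)
def cc(n,m,box,z):
    mm=np.zeros(m.shape,np.uint8);x0,y0,x1,y1=box;mm[y0:y1,x0:x1]=m[y0:y1,x0:x1]
    k=cv2.findContours(mm,cv2.RETR_EXTERNAL,cv2.CHAIN_APPROX_NONE)[0]
    k=max(k,key=cv2.contourArea);P=np.array([ray(c,p[0],z)[:2] for p in k]).astype(np.float32)
    r=cv2.minAreaRect(P);print(n,r,'moment',P.mean(0),cv2.boundingRect(k))
nb=((hsv[...,0]<90)|(hsv[...,0]>112)|(hsv[...,1]<120)).astype(np.uint8)*255
cc('lock+sh',nb,(190,225,240,290),26)
red=cv2.inRange(hsv,(0,130,90),(8,255,255))|cv2.inRange(hsv,(172,130,90),(180,255,255))
cc('red',red,(190,225,240,290),50.5)
br=cv2.inRange(hsv,(15,100,90),(35,255,255));cc('brass',br,(310,225,370,285),50)
gr=cv2.inRange(hsv,(45,80,20),(88,255,255));cc('tray',gr,(410,240,510,340),14)
blk=cv2.inRange(hsv,(0,0,0),(180,255,60));cc('face',blk,(195,230,235,270),26)
E
```

```text
lock+sh ((537.4559936523438, 308.7611389160156), (106.7272720336914, 58.82199478149414), 1.4780170917510986) moment [540.7435  309.12457] (201, 234, 28, 50)
red ((562.1840209960938, 319.5837707519531), (19.74310302734375, 11.358430862426758), 75.97695922851562) moment [562.02057 319.64786] (203, 243, 10, 7)
brass ((548.920166015625, 37.26721954345703), (71.83863067626953, 79.36115264892578), 75.88343048095703) moment [548.01196   37.113873] (320, 231, 41, 44)
tray ((466.07354736328125, -219.25897216796875), (149.4196319580078, 131.26829528808594), 11.960816383361816) moment [ 465.229   -219.21106] (421, 253, 74, 79)
face ((560.1123046875, 311.5972595214844), (52.62357711791992, 45.85454559326172), 1.167158842086792) moment [559.64044 311.2238 ] (203, 236, 22, 25)
```

View pics/crop1.png

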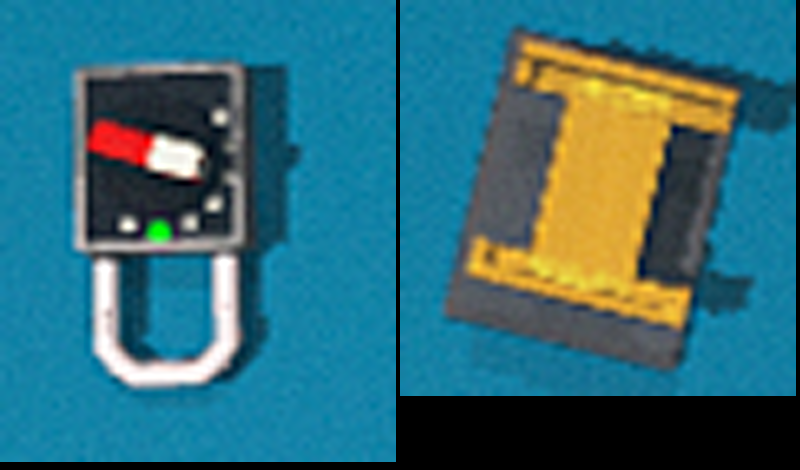

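Crop: the lock's shackle points image-down and its green dot is at (158,232). The white pointer is at about 72°, so three clicks to go. The stand is yawed about -14°. I still need to know which end has the tall wall.

```bash
python3 - <<'E'
from h import *
im=cv2.imread('pics/scene1.png')
a=cv2.resize(im[220:280,255:325],None,fx=8,fy=8,interpolation=cv2.INTER_CUBIC)
cv2.imwrite('pics/crop2.png',a)
c=shot('top');I=c['image'][:,:,::-1].copy();hsv=cv2.cvtColor(I,cv2.COLOR_BGR2HSV)
# end-piece corners from top crop pixels (x/6.6+310,y/6.6+225)
for z in(50,57,66):
  for p in((722,135),(520,85),(740,90),(520,38),(470,240),(690,285),(685,328),(462,275),(600,185)):
    print(z,p,ray(c,((p[0]-400)/6.6+310,p[1]/6.6+225),z)[:2].round(1),end=' ')
  print()
for p in((445,318),(680,370)): print(ray(c,((p[0]-400)/6.6+310,p[1]/6.6+225),8).round(1))
for n,xy in dict(cup=(128,220),watch=(240,174),oil=(312,174),loupe=(317,319),bezel=(384,320)).items(): print(n,ray(c,xy,0)[:2].round())
E
```

```text
50 (722, 135) [563.1  -2.5] 50 (520, 85) [579.4  62.6] 50 (740, 90) [577.7  -8.5] 50 (520, 38) [594.7  62.5] 50 (470, 240) [529.2  78.9] 50 (690, 285) [514.7   8.3] 50 (685, 328) [500.9  10. ] 50 (462, 275) [517.9  81.5] 50 (600, 185) [546.9  36.9] 
57 (722, 135) [562.3  -1.9] 57 (520, 85) [578.5  62.8] 57 (740, 90) [576.9  -7.8] 57 (520, 38) [593.7  62.7] 57 (470, 240) [528.6  79. ] 57 (690, 285) [514.3   8.9] 57 (685, 328) [500.6  10.6] 57 (462, 275) [517.4  81.6] 57 (600, 185) [546.3  37.3] 
66 (722, 135) [561.4  -1. ] 66 (520, 85) [577.4  63.1] 66 (740, 90) [575.8  -6.9] 66 (520, 38) [592.5  63. ] 66 (470, 240) [528.   79.2] 66 (690, 285) [513.7   9.6] 66 (685, 328) [500.1  11.4] 66 (462, 275) [516.9  81.7] 66 (600, 185) [545.4  37.9] 
[506.3  86.5   8. ]
[489.    8.3   8. ]
cup [626. 510.]
watch [732. 260.]
oil [731.  97.]
loupe [406.  86.]
bezel [404. -61.]
```

View pics/crop2.png

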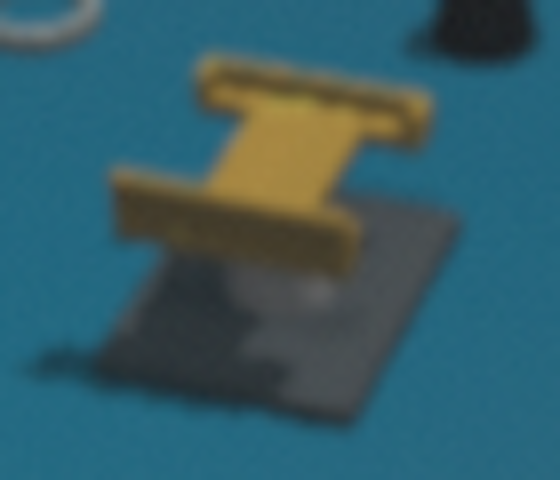

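The scene crop shows the 16 mm wall nearest the scene camera, at world +x, and the low lip towards the robot. So the lock goes in with its shackle towards the robot. Estimates: lock (560,311.4) at +1.5°, seat (546.5,36.8) at -13.5°, tray (466,-219), dial at 72°.

```bash
cat >> h.py <<'E'
def plan(x,y,z,psi):
    s=ctrl.sense();T=R.from_rotvec(s['tool_rot']).as_matrix()
    cur=np.degrees(np.arctan2(T[1,1],T[0,1]))
    # target frame: z down, y at psi
    p=np.radians(psi);Y=np.array([np.cos(p),np.sin(p),0]);Z=np.array([0,0,-1.]);G=np.c_[np.cross(Y,Z),Y,Z]
    d=np.array([x,y,z])-s['ee_pos']
    print('t',s['time'],'cur',s['ee_pos'].round(1),'psi',cur.round(2),'F',s['contact_force'].round(1),'open',round(s['opening'],1),'grip',round(s['gripper_force'],1))
    print(' shift units, current axes',(T.T@d/30).round(3),'after turn',(G.T@d/30).round(3),' turn units',(R.from_matrix(T.T@G).as_rotvec()/.12).round(3))
E
python3 -c "
from h import *
plan(560,311.4,90,91.5)"
```

```text
t 0.2 cur [179.6 598.3 230.7] psi 73.29 F [ 0.9  0.4 -0.3] open 85.4 grip 0.0
 shift units, current axes [-14.893  -5.507   4.695] after turn [-12.424  -9.892   4.689]  turn units [-1.000e-02 -2.000e-03 -2.649e+00]
```

drive_tool --pt "0 0 0 0 0 -0.9" --pt "0 0 0 0 0 -0.9" --pt "0 0 0 0 0 -0.85" --pt "-0.95 -0.76 0 0 0 0" --pt "-0.95 -0.76 0.3 0 0 0" --pt "-0.95 -0.76 0.4 0 0 0" --pt "-0.95 -0.76 0.4 0 0 0" --pt "-0.95 -0.76 0.4 0 0 0" --pt "-0.95 -0.76 0.4 0 0 0" --pt "-0.95 -0.76 0.4 0 0 0" --claw 85.4

```text
time: 1.45
ee_pos: [384.1, 443.4, 161.8]
tool_rot: [0.041, -3.141, 0.0]
contact_force: [-0.1, 0.8, -0.5]
opening: 85.5
gripper_force: 0.0
```

drive_tool --pt "-0.95 -0.76 0.4 0 0 0" --pt "-0.95 -0.76 0.4 0 0 0" --pt "-0.95 -0.76 0.4 0 0 0" --pt "-0.95 -0.76 0.4 0 0 0" --pt "-0.95 -0.76 0.3 0 0 0" --pt "-0.95 -0.76 0.3 0 0 0" --pt "0 0 0 0 0 0" --pt "0 0 0 0 0 0"

```text
time: 2.45
ee_pos: [557.4, 312.4, 96.0]
tool_rot: [0.041, -3.14, -0.0]
contact_force: [-0.4, 0.4, 0.3]
opening: 85.4
gripper_force: 0.0
```

```bash
python3 -c "
from h import *
plan(560,311.4,90,91.5);plan(560,311.4,1,91.5)
c=shot('wrist','w1.png')
for X in((560,311.4,26),(535,310.7,26),(489,309.5,13)):print(proj(c,X))"
```

```text
t 2.45 cur [557.4 312.4  96. ] psi 91.51 F [-0.4  0.4  0.3] open 85.4 grip 0.0
 shift units, current axes [-0.086 -0.036  0.2  ] after turn [-0.086 -0.036  0.2  ]  turn units [ 0.002 -0.008  0.002]
t 2.45 cur [557.4 312.4  96. ] psi 91.51 F [-0.4  0.4  0.3] open 85.4 grip 0.0
 shift units, current axes [-0.089 -0.037  3.167] after turn [-0.086 -0.036  3.167]  turn units [ 0.002 -0.008  0.002]
[322.13738674 255.07539676]
[322.03994439 216.40605161]
[322.11669694 137.28035119]
```

View pics/w1.png

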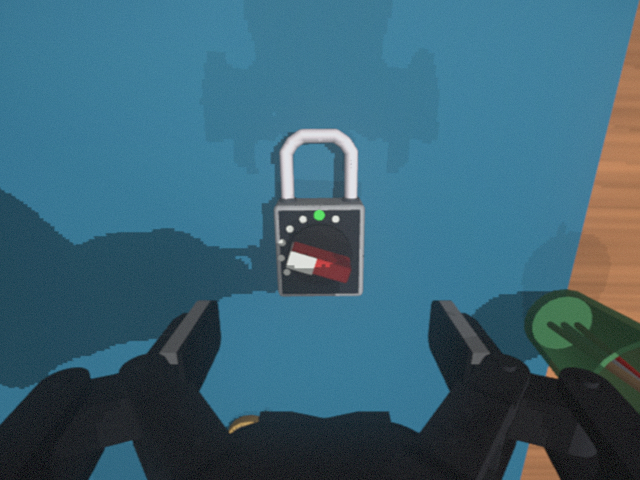

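The wrist view shows the lock square to the gripper: body centre at about (320,250), green dot (319,215). That agrees with my estimate to about 2 mm. The pads straddle it symmetrically, so I'm descending.

drive_tool --pt "-0.05 0.04 0.8 0 0 0" --pt "0 0 0.8 0 0 0" --pt "0 0 0.7 0 0 0" --pt "0 0 0.5 0 0 0" --pt "0 0 0.3 0 0 0" --pt "0 0 0 0 0 0" --pt "0 0 0 0 0 0"

```text
time: 3.38
ee_pos: [559.9, 313.6, 4.1]
tool_rot: [-0.041, 3.14, 0.001]
contact_force: [-0.5, 0.3, 0.1]
opening: 85.5
gripper_force: 0.0
```

drive_tool --pt "0 0 0 0 0 0" --pt "0 0 0 0 0 0" --pt "0 0 0 0 0 0" --pt "0 0 0 0 0 0" --pt "0 0 0 0 0 0" --pt "0 0 0 0 0 0" --pt "0 0 0 0 0 0" --pt "0 0 0 0 0 0" --claw 40 --force 50

```text
time: 4.38
ee_pos: [560.0, 313.1, 4.2]
tool_rot: [-0.041, 3.14, 0.0]
contact_force: [-0.3, -3.2, 5.0]
opening: 54.5
gripper_force: 55.1
```

drive_tool --pt "0 0 -0.3 0 0 0" --pt "0 0 -0.6 0 0 0" --pt "0 0 -0.9 0 0 0" --pt "0 0 -0.9 0 0 0" --pt "0 0 -0.7 0 0 0" --pt "0 0 -0.3 0 0 0" --pt "0 0 0 0 0 0"

```text
time: 5.25
ee_pos: [559.6, 313.5, 115.0]
tool_rot: [-0.041, 3.14, 0.001]
contact_force: [0.6, -0.3, -4.6]
opening: 54.8
gripper_force: 54.1
```

```bash
cat >> h.py <<'E'
def dot(c,z,name='green'):
    h=cv2.cvtColor(c['image'],cv2.COLOR_RGB2HSV)
    m=cv2.inRange(h,(50,180,150),(70,255,255))
    n,l,st,ce=cv2.connectedComponentsWithStats(m);k=1+np.argmax(st[1:,4]);return ce[k],st[k,4],ray(c,ce[k],z)
E
python3 -c "
from h import *
c=shot('wrist','w2.png');s=ctrl.sense()
T=R.from_rotvec(s['tool_rot']).as_matrix()
uv,a,P=dot(c,s['ee_pos'][2]+21.8);print(uv,a,P,'in tool',T.T@(P-s['ee_pos']))
g=cv2.cvtColor(c['image'],cv2.COLOR_RGB2HSV);x,y=uv.astype(int)
m=((g[...,2]>150)&(g[...,1]<70)).astype(np.uint8);m[y:]=0
k=max(cv2.findContours(m,0,1)[0],key=cv2.contourArea);print('shackle px rect',cv2.minAreaRect(k))
plan(546.5,36.8,110,76.5)"
```

```text
Traceback (most recent call last):
  File "h.py", line 25, in dot
    n,l,st,ce=cv2.connectedComponentsWithStats(m);k=1+np.argmax(st[1:,4]);return ce[k],st[k,4],ray(c,ce[k],z)
                                                      ~~~~~~~~~^^^^^^^^^^
ValueError: attempt to get argmax of an empty sequence
```

View pics/w2.png

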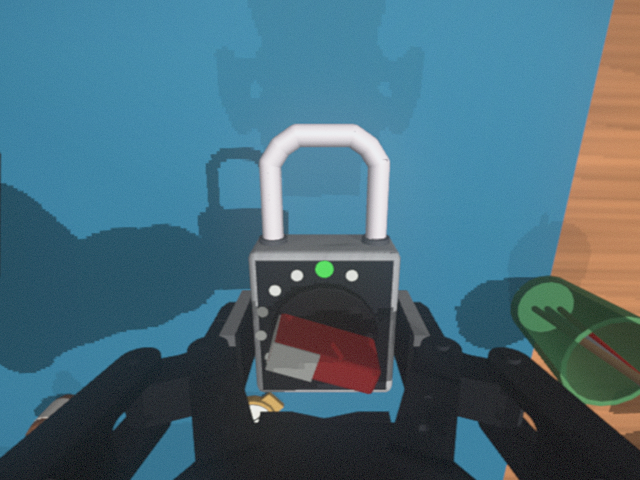

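The lock is gripped level and straight. The green dot is at (324,269) and the shackle legs run vertically at x≈271 and 377. I'll loosen the mask and measure the offset in the tool frame.

```bash
sed -i 's/(50,180,150),(70,255,255)/(50,120,180),(72,255,255)/' h.py
python3 -c "
from h import *
c=shot('wrist');s=ctrl.sense()
T=R.from_rotvec(s['tool_rot']).as_matrix()
uv,a,P=dot(c,s['ee_pos'][2]+21.8);print(uv,a,P,'in tool',T.T@(P-s['ee_pos']))
z=s['ee_pos'][2]+8.8
for p in((271,200),(377,200),(324,136)): Q=ray(c,p,z);print(p,T.T@(Q-s['ee_pos']))
plan(546.5,36.8,125,76.5)"
```

```text
[324.         268.59821429] 224 [533.48162297 312.60705678 135.1255548 ] in tool [ 25.32501935   0.26459947 -21.76375564]
(271, 200) [ 47.90912816 -19.81183132  -8.71530942]
(377, 200) [47.9463347  20.3082362  -8.74701773]
(324, 136) [71.25707915  0.23123996 -8.69754183]
t 5.35 cur [558.8 313.  113.3] psi 91.51 F [-0.  -0.1 -4.3] open 54.8 grip 54.1
 shift units, current axes [ 0.652 -9.193 -0.381] after turn [-1.751 -9.048 -0.389]  turn units [-0.008 -0.011  2.183]
```

The offset in the gripper is within 0.3 mm and the yaw is zero. Moving above the stand.

drive_tool --pt "0 0 -0.2 0 0 0.7" --pt "0 0 -0.2 0 0 0.7" --pt "0 0 0 0 0 0.78" --pt "-0.18 -0.9 0 0 0 0" --pt "-0.18 -0.95 0 0 0 0" --pt "-0.18 -0.95 0 0 0 0" --pt "-0.18 -0.95 0 0 0 0" --pt "-0.18 -0.95 0 0 0 0" --pt "-0.18 -0.95 0 0 0 0" --pt "-0.18 -0.95 0 0 0 0"

```text
time: 6.6
ee_pos: [549.1, 110.8, 125.1]
tool_rot: [-0.369, -3.118, 0.001]
contact_force: [0.7, -0.2, -3.4]
opening: 54.7
gripper_force: 54.1
```

drive_tool --pt "-0.18 -0.95 0 0 0 0" --pt "-0.18 -0.9 0 0 0 0" --pt "-0.13 -0.6 0 0 0 0" --pt "0 0 0 0 0 0" --pt "0 0 0 0 0 0" --pt "0 0 0 0 0 0"

```text
time: 7.35
ee_pos: [547.1, 38.5, 126.1]
tool_rot: [-0.366, -3.12, -0.001]
contact_force: [0.8, 0.8, -4.0]
opening: 54.9
gripper_force: 54.2
```

```bash
python3 -c "
from h import *
plan(546.5,36.8,125,76.5);c=shot('wrist','w3.png');t=shot('top')
p=ctrl.sense()['ee_pos'];print(dot(t,p[2]+21.8))
import math
for n,x,y,z in (('lipL',-38,35,57),('lipR',-38,-35,57),('wallL',38,35,66),('wallR',38,-35,66)):
  a=math.radians(-13.5);print(n,proj(c,(546.5+x*math.cos(a)-y*math.sin(a),36.8+x*math.sin(a)+y*math.cos(a),z)).round())"
```

```text
t 7.35 cur [547.1  38.5 126.1] psi 76.63 F [ 0.8  0.8 -4. ] open 54.9 grip 54.2
 shift units, current axes [ 0.006 -0.059  0.037] after turn [ 0.005 -0.059  0.037]  turn units [ 0.003 -0.003  0.019]Traceback (most recent call last):
  File "<string>", line 4, in <module>
    p=ctrl.sense()['ee_pos'];print(dot(t,p[2]+21.8))
                                   ~~~^^^^^^^^^^^^^
  File "h.py", line 25, in dot
    n,l,st,ce=cv2.connectedComponentsWithStats(m);k=1+np.argmax(st[1:,4]);return ce[k],st[k,4],ray(c,ce[k],z)
                                                      ~~~~~~~~~^^^^^^^^^^
    return _wrapfunc(a, 'argmax', axis=axis, out=out, **kwds)
    return bound(*args, **kwds)
ValueError: attempt to get argmax of an empty sequence
```

View pics/w3.png

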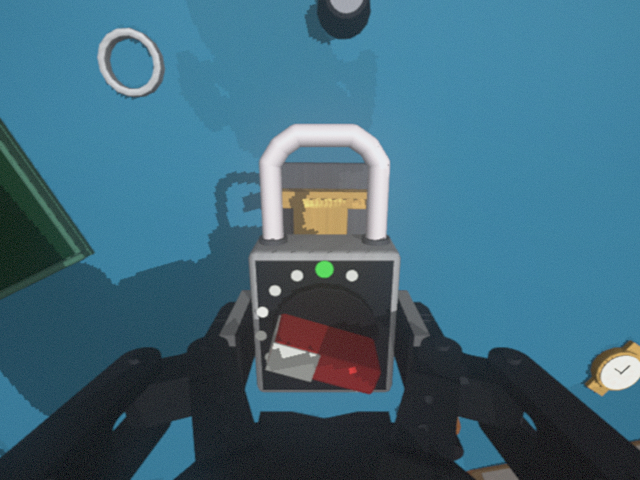

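The wrist view shows the stand through the shackle eye: the foot edge at row ~163, the lip's outer edge at row ~191, and the spine from x≈303 to 349. I'll turn those into offsets.

```bash
python3 -c "
from h import *
c=shot('wrist');s=ctrl.sense();T=R.from_rotvec(s['tool_rot']).as_matrix()
I=c['image'].astype(int);r=I[...,0]-I[...,2]
print('row222',r[222,285:370:1].tolist());print('row198',r[198,284:366:3].tolist());print('col325',r[160:215,325].tolist());print('col350',r[160:215,350].tolist());print('sum',I[155:175,325].sum(1))
for p,z in(((325,163),8),((300,163),8),((350,163),8),((325,191),57),((290,191),57),((360,191),57),((303,222),50),((349,222),50)):
  print(p,(T.T@(ray(c,p,z)-s['ee_pos'])).round(1))"
```

```text
row222 [0, -2, 0, 0, 0, -1, 1, -1, 3, 27, 43, 45, 44, 43, 40, 44, 46, 63, 87, 92, 93, 92, 90, 91, 88, 92, 93, 92, 94, 95, 94, 94, 95, 93, 91, 94, 91, 93, 94, 94, 94, 90, 89, 89, 91, 97, 94, 93, 93, 93, 92, 94, 93, 92, 91, 91, 92, 92, 93, 94, 93, 91, 65, 17, -4, -3, -2, -2, -4, -3, -4, -4, -2, -6, -6, -4, -4, -4, -5, -4, -4, -1, 2, 0, 1]
row198 [92, 91, 57, 44, 39, 44, 40, 66, 92, 66, 71, 91, 93, 66, 75, 93, 83, 74, 85, 94, 67, 77, 93, 85, 68, 80, 93, 80]
col325 [-75, -71, -35, -6, -4, -6, -5, -7, -9, -6, -4, -5, -5, -5, -6, -5, -9, -2, -4, -4, -7, -2, -4, -5, -4, -4, -3, 0, 25, 44, 43, 59, 86, 92, 93, 94, 94, 89, 73, 87, 100, 98, 96, 91, 91, 92, 92, 92, 89, 93, 93, 91, 93, 93, 93]
col350 [-78, -76, -45, -15, -9, -6, -7, -6, -9, -7, -7, -7, -6, -5, -8, -7, -7, -7, -8, -6, -5, -10, -6, -7, -2, -8, -6, -5, 13, 37, 37, 50, 81, 93, 92, 93, 92, 88, 93, 90, 91, 88, 92, 90, 90, 91, 93, 87, 51, 4, -8, -5, -7, -5, -4]
sum [364 374 356 369 371 382 355 295 279 317 318 333 324 318 319 319 313 317
 333 317]
(325, 163) [ 49.7   1.  118.2]
(300, 163) [ 49.7 -16.8 118.2]
(350, 163) [ 49.8  18.9 118.2]
(325, 191) [38.2  0.9 69.2]
(290, 191) [ 38.2 -19.8  69.2]
(360, 191) [38.2 21.7 69.2]
(303, 222) [ 17.3 -12.8  76.2]
(349, 222) [17.3 16.1 76.2]
```

Spine edges are at 294–347.5, which gives 34 mm width as expected, so y is -1.7 mm off and x is good. That agrees with the top view. Correcting and lowering.

drive_tool --pt "0 -0.058 0 0 0 0.02" --pt "0 0 0.6 0 0 0" --pt "0 0 0.6 0 0 0" --pt "0 0 0.4 0 0 0" --pt "0 0 0.3 0 0 0" --pt "0 0 0.2 0 0 0" --pt "0 0 0.1 0 0 0" --pt "0 0 0.05 0 0 0" --pt "0 0 0 0 0 0"

```text
time: 8.62
ee_pos: [546.8, 35.3, 59.0]
tool_rot: [0.373, 3.119, 0.0]
contact_force: [0.1, -0.0, -3.4]
opening: 54.9
gripper_force: 54.2
```

```bash
python3 -c "
from h import *
plan(546.5,36.8,54.2,76.5)"
```

```text
t 8.625 cur [546.8  35.3  59. ] psi 76.37 F [ 0.1 -0.  -3.4] open 54.9 grip 54.2
 shift units, current axes [0.023 0.046 0.159] after turn [0.023 0.046 0.159]  turn units [ 0.001  0.002 -0.018]
```

drive_tool --pt "0 0.045 0 0 0 0" --pt "0 0 0.05 0 0 0" --pt "0 0 0.05 0 0 0" --pt "0 0 0.05 0 0 0" --pt "0 0 0.03 0 0 0" --pt "0 0 0 0 0 0"

```text
time: 9.38
ee_pos: [547.0, 36.6, 54.1]
tool_rot: [0.373, 3.119, 0.0]
contact_force: [-4.4, -1.0, 4.9]
opening: 54.8
gripper_force: 55.1
```

```bash
python3 -c "
from h import *
plan(546.5,36.8,54.2,76.5)"
```

```text
t 9.375 cur [547.   36.6  54.1] psi 76.37 F [-4.4 -1.   4.9] open 54.8 grip 55.1
 shift units, current axes [ 0.019  0.003 -0.003] after turn [ 0.019  0.003 -0.003]  turn units [ 0.002  0.    -0.019]
```

Contact at the expected height. Releasing and rising.

drive_tool --pt "0 0 0 0 0 0" --pt "0 0 0 0 0 0" --pt "0 0 0 0 0 0" --pt "0 0 0 0 0 0" --pt "0 0 0 0 0 0" --pt "0 0 -0.5 0 0 0" --pt "0 0 -0.8 0 0 0" --pt "0 0 -0.9 0 0 0" --pt "0 0 -0.6 0 0 0" --pt "0 0 0 0 0 0" --claw 85.4

```text
time: 10.62
ee_pos: [548.3, 36.7, 139.8]
tool_rot: [0.372, 3.116, 0.002]
contact_force: [0.6, -0.2, 0.1]
opening: 85.2
gripper_force: 0.0
```

```bash
python3 -c "
from h import *
c=shot('wrist','w4.png');s=ctrl.sense();T=R.from_rotvec(s['tool_rot']).as_matrix()
uv,a,P=dot(c,76);print(uv,a,P)
h=cv2.cvtColor(c['image'],cv2.COLOR_RGB2HSV);red=cv2.inRange(h,(0,120,60),(8,255,255))|cv2.inRange(h,(172,120,60),(180,255,255))
k=max(cv2.findContours(red,0,1)[0],key=cv2.contourArea);print(cv2.minAreaRect(k),cv2.boundingRect(k))
plan(546.5,36.8,130,-31.5)"
```

```text
[323.16470588 210.54117647] 85 [521.74109455  42.89541665  76.        ]
((325.0943298339844, 259.99822998046875), (64.36774444580078, 26.66578483581543), 17.35402488708496) (296, 239, 61, 42)
t 10.675 cur [547.5  36.7 138.4] psi 76.38 F [0.2 0.6 0.2] open 85.4 grip 0.0
 shift units, current axes [ 0.034 -0.004  0.279] after turn [-0.014 -0.031  0.279]  turn units [1.900e-02 3.000e-03 1.569e+01]
```

View pics/w4.png

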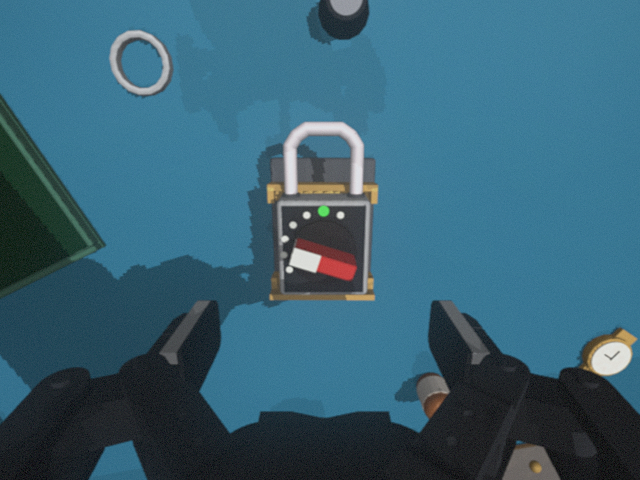

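The lock sits square between the lips. The green dot at (323,211) puts its centre at (546.0,37.1), within 1 mm of the seat. Now I'll turn the tool to line up with the dial bar.

drive_tool --pt "0 0 0 0 0 -0.95" --pt "0 0 0 0 0 -0.95" --pt "0 0 0 0 0 -0.95" --pt "0 0 0 0 0 -0.95" --pt "0 0 0 0 0 -0.95" --pt "0 0 0 0 0 -0.95" --pt "0 0 0 0 0 -0.95" --pt "0 0 0 0 0 -0.95" --pt "0 0 0 0 0 -0.95" --pt "0 0 0 0 0 -0.95" --claw 36

```text
time: 11.92
ee_pos: [546.3, 36.5, 136.2]
tool_rot: [1.374, -2.823, -0.001]
contact_force: [-0.1, -0.6, -0.2]
opening: 36.3
gripper_force: 0.0
```

drive_tool --pt "0 0 0 0 0 -0.95" --pt "0 0 0 0 0 0" --pt "0 0 0 0 0 0"

```text
time: 12.3
ee_pos: [546.7, 36.5, 136.9]
tool_rot: [1.524, -2.746, -0.001]
contact_force: [-0.1, -0.3, -0.1]
opening: 35.9
gripper_force: 0.0
```

```bash
python3 -c "
from h import *
plan(546.2,37.0,84,148.5);print(ctrl.sense()['joint_positions'].round(2))
c=shot('wrist')
h=cv2.cvtColor(c['image'],cv2.COLOR_RGB2HSV);red=cv2.inRange(h,(0,120,60),(8,255,255))|cv2.inRange(h,(172,120,60),(180,255,255));red[300:]=0
k=max(cv2.findContours(red,0,1)[0],key=cv2.contourArea);print(cv2.minAreaRect(k),cv2.boundingRect(k))
print(proj(c,(546.2,37,100.5)))"
```

```text
t 12.3 cur [546.7  36.5 136.9] psi 148.08 F [-0.1 -0.3 -0.1] open 35.9 grip 0.0
 shift units, current axes [-0.006  0.021  1.762] after turn [-0.005  0.022  1.762]  turn units [ 0.006 -0.006 -0.062]
[-0.24  0.28  0.14  1.72 -0.04  1.14  2.5 ]
((326.0, 283.5), (31.0, 18.0), 90.0) (317, 268, 19, 32)
[325.79234461 272.63508695]
```

The bar is aligned with the tool to within a pixel. Descending and gripping it.

drive_tool --pt "0 0.02 0.6 0 0 -0.06" --pt "0 0 0.6 0 0 0" --pt "0 0 0.35 0 0 0" --pt "0 0 0.2 0 0 0" --pt "0 0 0 0 0 0" --pt "0 0 0 0 0 0"

```text
time: 13.1
ee_pos: [546.9, 36.9, 85.5]
tool_rot: [-1.538, 2.739, -0.001]
contact_force: [0.5, -0.2, -0.4]
opening: 35.8
gripper_force: 0.0
```

drive_tool --pt "0 0 0 0 0 0" --pt "0 0 0 0 0 0" --pt "0 0 0 0 0 0" --pt "0 0 0 0 0 0" --pt "0 0 0 0 0 0" --claw 4 --force 25

```text
time: 13.72
ee_pos: [546.8, 37.0, 85.4]
tool_rot: [-1.538, 2.739, -0.0]
contact_force: [-1.8, -0.3, 6.2]
opening: 9.3
gripper_force: 29.0
```

drive_tool --pt "0 0 0 0 0 0.9" --pt "0 0 0 0 0 0.9" --pt "0 0 0 0 0 0.9" --pt "0 0 0 0 0 0.8" --pt "0 0 0 0 0 0.8" --pt "0 0 0 0 0 0.9" --pt "0 0 0 0 0 0.9" --pt "0 0 0 0 0 0.9"

```text
time: 14.72
ee_pos: [547.1, 36.5, 85.4]
tool_rot: [-0.281, 3.128, -0.001]
contact_force: [1.1, -0.9, 3.3]
opening: 9.0
gripper_force: 28.8
```

drive_tool --pt "0 0 0 0 0 0.9" --pt "0 0 0 0 0 0.9" --pt "0 0 0 0 0 0.9" --pt "0 0 0 0 0 0.75" --pt "0 0 0 0 0 0" --pt "0 0 0 0 0 0" --pt "0 0 0 0 0 0"

```text
time: 15.6
ee_pos: [547.1, 36.3, 85.4]
tool_rot: [0.362, 3.119, -0.001]
contact_force: [-0.1, -2.7, 4.9]
opening: 9.0
gripper_force: 29.0
```

```bash
python3 -c "
from h import *
plan(546.2,37.0,84,76.5);print(ctrl.sense()['torque'])"
```

```text
t 15.6 cur [547.1  36.3  85.4] psi 76.76 F [-0.1 -2.7  4.9] open 9.0 grip 29.0
 shift units, current axes [0.033 0.016 0.046] after turn [0.033 0.016 0.046]  turn units [-0.002  0.01   0.038]
[-0.38943497  0.05976199 -0.08338758]
```

drive_tool --pt "0 0 0 0 0 0.03" --pt "0 0 0 0 0 0" --pt "0 0 0 0 0 0" --pt "0 0 0 0 0 0" --pt "0 0 -0.6 0 0 0" --pt "0 0 -0.8 0 0 0" --pt "0 0 -0.5 0 0 0" --pt "0 0 0 0 0 0" --pt "0 0 0 0 0 0" --claw 40

```text
time: 16.73
ee_pos: [546.1, 37.0, 141.4]
tool_rot: [-0.367, -3.119, 0.0]
contact_force: [0.6, -1.0, -0.6]
opening: 39.9
gripper_force: 0.0
```

```bash
python3 -c "
from h import *
c=shot('wrist','w5.png')
uv,a,P=dot(c,76);print(uv,a,P,proj(c,(546.2,37,50+26)))
h=cv2.cvtColor(c['image'],cv2.COLOR_RGB2HSV);red=cv2.inRange(h,(0,120,60),(8,255,255))|cv2.inRange(h,(172,120,60),(180,255,255));red[300:]=0
k=max(cv2.findContours(red,0,1)[0],key=cv2.contourArea);print(cv2.minAreaRect(k))
a=np.radians(-13.5);plan(546.2-71*np.cos(a),37-71*np.sin(a),57,-13.5)"
```

```text
[327.52439024 215.76829268] 82 [523.27210404  44.73023302  76.        ] [323.79523053 253.91034544]
((322.35382080078125, 281.6307678222656), (17.972286224365234, 31.50697135925293), 3.179830312728882)
t 16.775 cur [545.9  37.  141.1] psi 76.59 F [ 0.4 -1.4 -0. ] open 40.0 grip 0.0
 shift units, current axes [2.355 0.009 2.806] after turn [ 0.003 -2.359  2.803]  turn units [-1.2000e-02 -5.0000e-03  1.3103e+01]
```

View pics/w5.png

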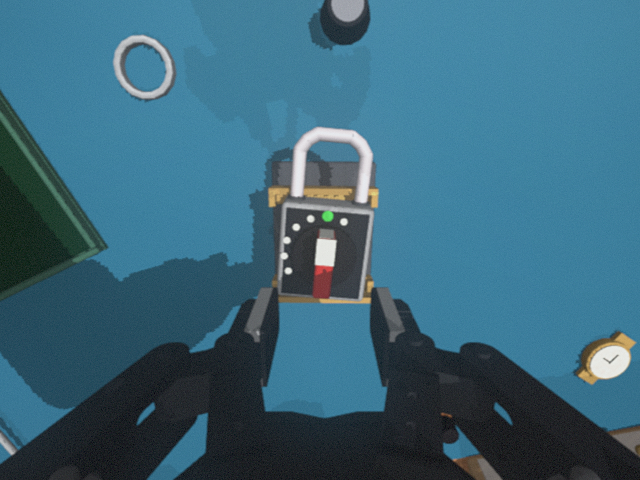

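The pointer is at the green dot and the bar is parallel to the lock. The lock has turned about 3–4° within its seat play, which is inside tolerance. The crossbar is at pixel (334,133). Measuring it.

```bash
python3 -c "
from h import *
c=shot('wrist')
h=cv2.cvtColor(c['image'],cv2.COLOR_RGB2HSV);m=((h[...,2]>150)&(h[...,1]<75)).astype(np.uint8);m[198:]=0;m[:,:270]=0;m[:,390:]=0;m[:118]=0
k=max(cv2.findContours(m,0,1)[0],key=cv2.contourArea);print(cv2.boundingRect(k),cv2.contourArea(k))
A=[]
for u in(325,330,335,340,345):
  v=np.nonzero(m[118:170,u])[0]+118;A.append(ray(c,(u,v.mean()),63));print(u,v.min(),v.max(),A[-1][:2].round(1))
d=A[0]-A[-1];print('bar dir',np.degrees(np.arctan2(d[1],d[0])))
L=[]
for v in(165,190):
  x=np.nonzero(m[v])[0];l=x[x<325].mean();r=x[x>335].mean();L.append((ray(c,(l,v),63)+ray(c,(r,v),63))/2);print(l,r)
d=L[1]-L[0];print('lock x dir',np.degrees(np.arctan2(d[1],d[0])),L)
plan(*A[2][:2],57,-17)"
```

```text
(292, 127, 82, 71) 1963.0
325 128 139 [477.2  54. ]
330 128 140 [478.2  56.8]
335 128 140 [478.8  59.7]
340 129 141 [480.1  62.4]
345 130 141 [481.   65.3]
bar dir -108.84993111711518
299.0 365.5
297.5 363.6923076923077
lock x dir -16.818172949850002 [array([496.03232392,  54.06528166,  63.        ]), array([510.62640097,  49.65401867,  63.        ])]
t 16.825 cur [545.9  36.9 141. ] psi 76.59 F [0.1 0.2 0.4] open 40.1 grip 0.0
 shift units, current axes [2.347 0.223 2.802] after turn [ 0.074 -2.36   2.799]  turn units [-1.5000e-02 -5.0000e-03  1.3612e+01]
```

The bar is at about (479,58.7) with lock x at -17°, which matches the geometry. Turning, moving over it, then lowering.

drive_tool --pt "0 0 0 0 0 0.97" --pt "0 0 0 0 0 0.97" --pt "0 0 0 0 0 0.97" --pt "0 0 0 0 0 0.97" --pt "0 0 0 0 0 0.97" --pt "0 0 0 0 0 0.97" --pt "0 0 0 0 0 0.97" --pt "0 0 0 0 0 0.97" --pt "0 0 0 0 0 0.97" --pt "0 0 0 0 0 0.97" --claw 24

```text
time: 18.08
ee_pos: [546.0, 36.8, 141.1]
tool_rot: [-2.026, -2.4, 0.002]
contact_force: [0.5, -0.6, -0.9]
opening: 24.0
gripper_force: 0.0
```

drive_tool --pt "0 0 0 0 0 0.97" --pt "0 0 0 0 0 0.97" --pt "0 0 0 0 0 0.97" --pt "0 0 0 0 0 0.97" --pt "0.03 -0.8 0 0 0 0" --pt "0.03 -0.8 0 0 0 0" --pt "0 -0.76 0 0 0 0" --pt "0 0 0 0 0 0" --pt "0 0 0 0 0 0"

```text
time: 19.2
ee_pos: [479.7, 58.9, 141.8]
tool_rot: [2.522, 1.873, 0.0]
contact_force: [0.4, -0.5, -0.3]
opening: 24.4
gripper_force: 0.0
```

```bash
python3 -c "
from h import *
plan(479.1,58.7,56,-17)"
```

```text
t 19.2 cur [479.7  58.9 141.8] psi -16.78 F [ 0.4 -0.5 -0.3] open 24.4 grip 0.0
 shift units, current axes [-0.013 -0.018  2.86 ] after turn [-0.014 -0.017  2.86 ]  turn units [0.002 0.001 0.032]
```

drive_tool --pt "0 -0.02 0.8 0 0 0" --pt "0 0 0.8 0 0 0" --pt "0 0 0.5 0 0 0" --pt "0 0 0.4 0 0 0" --pt "0 0 0.3 0 0 0" --pt "0 0 0.1 0 0 0" --pt "0 0 0 0 0 0"

```text
time: 20.08
ee_pos: [478.8, 59.2, 55.0]
tool_rot: [2.522, 1.873, 0.0]
contact_force: [0.3, -0.1, -0.0]
opening: 24.0
gripper_force: 0.0
```

drive_tool --pt "0 0 0 0 0 0" --pt "0 0 0 0 0 0" --pt "0 0 0 0 0 0" --pt "0 0 0 0 0 0" --pt "0 0 0 0 0 0" --claw 2 --force 25

```text
time: 20.7
ee_pos: [478.8, 59.0, 55.0]
tool_rot: [2.522, 1.873, 0.0]
contact_force: [-0.6, -3.9, 2.5]
opening: 6.9
gripper_force: 26.9
```

drive_tool --pt "0 -0.1 0 0 0 0" --pt "0 -0.1 0 0 0 0" --pt "0 -0.1 0 0 0 0" --pt "0 -0.1 0 0 0 0" --pt "0 -0.1 0 0 0 0" --pt "0 0 0 0 0 0"

```text
time: 21.45
ee_pos: [463.8, 63.9, 54.8]
tool_rot: [-2.521, -1.874, 0.001]
contact_force: [1.3, -2.9, 2.1]
opening: 6.7
gripper_force: 27.1
```

drive_tool --pt "0 -0.06 0 0 0 0" --pt "0 -0.05 0 0 0 0" --pt "0 0 0 0 0 0" --pt "0 0 0 0 0 0"

```text
time: 21.95
ee_pos: [461.1, 64.6, 54.9]
tool_rot: [-2.522, -1.873, 0.0]
contact_force: [1.2, -2.3, 1.3]
opening: 6.7
gripper_force: 27.0
```

drive_tool --pt "0 -0.06 0 0 0 0" --pt "0 -0.05 0 0 0 0" --pt "0 0 0 0 0 0" --pt "0 0 0 0 0 0"

```text
time: 22.45
ee_pos: [460.1, 64.4, 55.5]
tool_rot: [2.52, 1.87, 0.004]
contact_force: [9.1, -6.7, -1.2]
opening: 6.7
gripper_force: 26.6
```

The force rose at the end stop after about 19.5 mm. Releasing, rising and checking.

drive_tool --pt "0 0.04 0 0 0 0" --pt "0 0 0 0 0 0" --pt "0 0 0 0 0 0" --pt "0 0 0 0 0 0" --pt "0 0 -0.5 0 0 0" --pt "0 0 -0.9 0 0 0" --pt "0 0 -0.9 0 0 0" --pt "0 0 -0.7 0 0 0" --pt "0 0 0 0 0 0" --claw 24

```text
time: 23.58
ee_pos: [460.5, 65.4, 147.3]
tool_rot: [2.521, 1.873, 0.006]
contact_force: [-0.3, -0.5, -1.0]
opening: 24.1
gripper_force: 0.0
```

drive_tool --pt "0 0.8 0 0 0 -0.97" --pt "0.1 0.8 0 0 0 -0.97" --pt "0.2 0.8 0 0 0 -0.97" --pt "0.2 0.6 0 0 0 -0.97" --pt "0 0 0 0 0 -0.97" --pt "0 0 0 0 0 -0.97" --pt "0 0 0 0 0 -0.97" --pt "0 0 0 0 0 -0.97" --pt "0 0 0 0 0 -0.97" --pt "0 0 0 0 0 -0.97" --claw 85.4

```text
time: 24.82
ee_pos: [547.8, 68.3, 144.4]
tool_rot: [-1.071, -2.952, 0.001]
contact_force: [0.4, 0.6, 0.6]
opening: 85.5
gripper_force: 0.0
```

drive_tool --pt "0 0 0 0 0 -0.97" --pt "0 0 0 0 0 -0.97" --pt "0 0 0 0 0 -0.97" --pt "0 0 0 0 0 -0.97" --pt "0 0 0 0 0 0" --pt "0 0 0 0 0 0"

```text
time: 25.58
ee_pos: [548.0, 68.4, 144.6]
tool_rot: [-0.371, -3.119, 0.0]
contact_force: [0.1, 0.1, -0.0]
opening: 85.5
gripper_force: 0.0
```

```bash
python3 -c "
from h import *
c=shot('wrist','w6.png')
uv,a,P=dot(c,76);print(uv,a,P)
plan(P[0]+24.2,P[1]-6,54.2,75)
h=cv2.cvtColor(c['image'],cv2.COLOR_RGB2HSV);m=((h[...,2]>150)&(h[...,1]<75)).astype(np.uint8)
x,y=uv.astype(int);m[y-15:]=0;m[:,:x-60]=0;m[:,x+60:]=0
k=max(cv2.findContours(m,0,1)[0],key=cv2.contourArea);print(cv2.boundingRect(k),cv2.minAreaRect(k))"
```

```text
[276.36986301 220.63013699] 73 [521.70488839  45.21261891  76.        ]
t 25.625 cur [548.1  68.4 144.7] psi 76.46 F [-0.6 -0.5  0.3] open 85.6 grip 0.0
 shift units, current axes [-0.16  -0.963  3.016] after turn [-0.183 -0.959  3.016]  turn units [-0.003 -0.004  0.212]
(241, 102, 81, 103) ((279.6692810058594, 152.2918243408203), (80.84225463867188, 99.43098449707031), 3.5763344764709473)
```

View pics/w6.png

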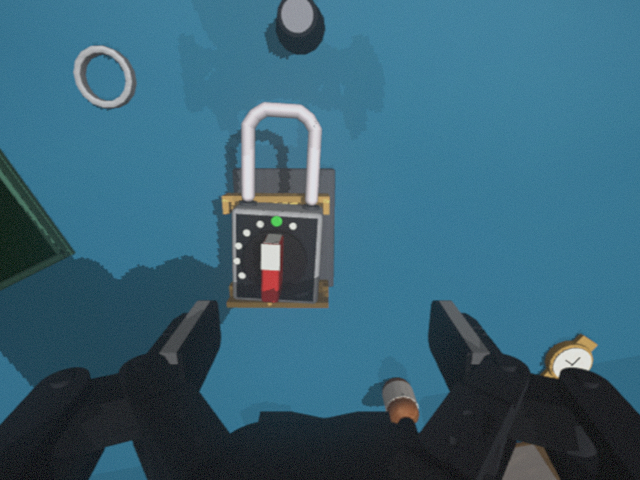

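The shackle is fully out (legs at rows 102–205), the pointer is still at the dot, and nothing else has moved. The lock centre is at about (545.6,37.9), yaw -17°. Regripping.

drive_tool --pt "0 0 0 0 0 0.5" --pt "-0.11 -0.5 0 0 0 0" --pt "-0.11 -0.5 0 0 0 0" --pt "0 0 0.8 0 0 0" --pt "0 0 0.8 0 0 0" --pt "0 0 0.7 0 0 0" --pt "0 0 0.4 0 0 0" --pt "0 0 0.25 0 0 0" --pt "0 0 0 0 0 0" --pt "0 0 0 0 0 0" --claw 85.4

```text
time: 26.88
ee_pos: [546.3, 37.8, 57.1]
tool_rot: [0.46, 3.107, 0.0]
contact_force: [-0.0, -0.1, -0.4]
opening: 85.7
gripper_force: 0.0
```

```bash
python3 -c "
from h import *
plan(545.6,37.9,54.2,73)"
```

```text
t 26.875 cur [546.3  37.8  57.1] psi 73.15 F [-0.  -0.1 -0.4] open 85.7 grip 0.0
 shift units, current axes [ 0.024 -0.005  0.095] after turn [ 0.024 -0.005  0.095]  turn units [0.003 0.008 0.021]
```

drive_tool --pt "0 0 0 0 0 0" --pt "0 0 0 0 0 0" --pt "0 0 0 0 0 0" --pt "0 0 0 0 0 0" --pt "0 0 0 0 0 0" --pt "0 0 0 0 0 0" --pt "0 0 0 0 0 0" --pt "0 0 0 0 0 0" --claw 40 --force 60

```text
time: 27.88
ee_pos: [546.3, 37.5, 57.2]
tool_rot: [0.461, 3.107, 0.0]
contact_force: [-0.9, -1.8, 5.8]
opening: 54.4
gripper_force: 64.9
```

drive_tool --pt "0 0 -0.2 0 0 0" --pt "0 0 -0.5 0 0 0" --pt "0 0 -0.8 0 0 0" --pt "0 0 -0.8 0 0 0" --pt "0 0 -0.7 0 0 0" --pt "0 0 -0.3 0 0 0" --pt "0 0 0 0 0 0"

```text
time: 28.75
ee_pos: [546.0, 38.1, 155.9]
tool_rot: [0.46, 3.107, 0.001]
contact_force: [0.3, -0.7, -4.4]
opening: 54.7
gripper_force: 64.9
```

```bash
python3 -c "
from h import *
plan(466,-219,157,73)
plan(466,-219,157,50)"
```

```text
t 28.75 cur [546.   38.1 155.9] psi 73.16 F [ 0.3 -0.7 -4.4] open 54.7 grip 64.9
 shift units, current axes [ 0.068 -8.973 -0.042] after turn [ 0.044 -8.974 -0.037]  turn units [0.005 0.005 0.023]
t 28.75 cur [546.   38.1 155.9] psi 73.16 F [ 0.3 -0.7 -4.4] open 54.7 grip 64.9
 shift units, current axes [ 0.068 -8.973 -0.042] after turn [-3.466 -8.277 -0.037]  turn units [0.006 0.004 3.368]
```

drive_tool --pt "0 -0.5 0 0 0 0" --pt "0 -0.9 0 0 0 0" --pt "0 -0.95 0 0 0 0" --pt "0 -0.95 0 0 0 0" --pt "0 -0.95 0 0 0 0" --pt "0 -0.95 0 0 0 0" --pt "0 -0.95 0 0 0 0" --pt "0 -0.95 0 0 0 0" --pt "0 -0.9 0 0 0 0" --pt "0.05 -0.5 0 0 0 0"

```text
time: 30.0
ee_pos: [468.7, -207.9, 154.7]
tool_rot: [-0.465, -3.105, 0.001]
contact_force: [-0.0, 0.9, -3.2]
opening: 54.7
gripper_force: 64.8
```

drive_tool --pt "0 -0.4 0 0 0 0" --pt "0 0 0 0 0 0" --pt "0 0 0 0 0 0" --pt "0 0 0 0 0 0" --pt "0 0 0 0 0 0"

```text
time: 30.62
ee_pos: [467.2, -216.6, 155.4]
tool_rot: [-0.459, -3.108, -0.0]
contact_force: [1.1, 0.3, -4.2]
opening: 54.4
gripper_force: 64.8
```

```bash
python3 -c "
from h import *
c=shot('wrist','w7.png');plan(466,-219,157,73)
s=ctrl.sense();T=R.from_rotvec(s['tool_rot']).as_matrix()
print(dot(c,s['ee_pos'][2]+19)); print(s['joint_vel'].round(3))"
```

```text
t 30.675 cur [ 467.2 -216.8  155.4] psi 73.19 F [ 0.1 -0.2 -3.3] open 54.8 grip 64.8
 shift units, current axes [ 0.017 -0.083 -0.053] after turn [ 0.017 -0.083 -0.053]  turn units [ 0.    -0.     0.028]
(array([324.01851852, 266.84259259]), np.int32(216), array([ 442.92431849, -209.0276018 ,  174.39980702]))
[ 0.003  0.001  0.002 -0.001  0.001 -0.001 -0.001]
```

View pics/w7.png

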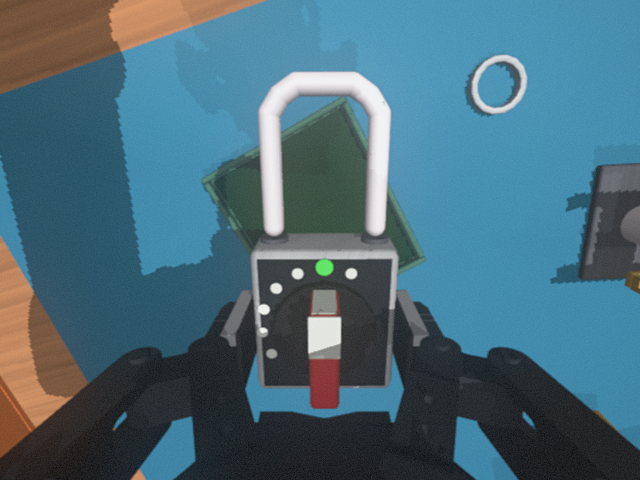

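The lock is held level with the shackle fully out and the pointer at the dot (324,267), over the tray within about 3 mm, and standing still. Handing in.

```bash
python3 -c "
from workcell import ctrl
print(ctrl.finish_job())"
```

```text
the job is handed in; nothing more can be done
None
```

I handed the job in at about 31 s: the lock was seated, dialled to the green dot and opened in the stand, and is now held level about 15 cm over the tray, though the hand-in returned no verdict.

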